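Make up two sampling kits

ROBOT

A 6-joint arm with a two-finger parallel gripper is mounted at the origin on a cart in front of the work surface, level with it; the furniture and walls round the work are solid. World frame = base frame: x ahead of the robot, y to its left, z up, the work surface at z = 0. Lengths are in mm, angles in rad, forces in N, time in s.
With the tool pointing down it reaches from about 400 to 925 mm from the base axis. Payload 12.5 kg.
Tool frame: the origin (TCP) lies midway between the tips of the shut fingers; the grasp point (between the pads) lies 19 mm behind it (env.pinch_z is the z of the grasp point in the tool frame, in mm); z points along the fingers, y is the line along which they close (so a half turn about z gives the same grasp; the last joint's range is limited). The gripper opens to 95 mm and grips with 3 to 60 N. Pads are 20 mm wide; open, the fingers measure 119 mm over their backs; the gripper's body (75 mm by 180 mm) begins 59 mm behind the grasp point.
Start: joints at [1.204, 0.491, 1.559, -0, 1.092, -0.106], TCP at [161.141, 603.888, 214.661] pointing down, gripper open.
Joint ranges: [-3.1, 3.1], [-0.84, 2.19], [0.05, 2.79], [-1.13, 4.28], [0.06, 2.93], [-2.69, 2.69]. Speed limits (rad/s): [2.22, 2.22, 2.79, 3.14, 3.14, 3.14].

INTERFACE

Orientations are given as [roll, pitch, yaw] about the fixed x, y, z axes, in that order (R = Rz(yaw) Ry(pitch) Rx(roll)).
In Python, from cell import env, eyes gives the robot as it stands.
- The arm moves only by the shell command python3 -m inch 'ROWS'. ROWS is JSON, a list of rows, each a list of 3 entries, a list of its own where there are three numbers: the shift along the tool's x, y, z in units of 60 mm (1.0 is 60 mm), then the turn about the tool's z in units of 5 degrees (1.0 is 5 degrees), then the closure, from -1 (fully open) to 1 (shut). In form: [[[tx, ty, tz], turn, claw], ...]. A call has exactly 10 rows; each row shifts and turns the commanded pose from where the row before left it, along the tool's axes as they then stand; what a row does not reach is not made up. A row lasts 1/8 s, in which the tool goes at most 62.5 mm and 10.7 degrees, less where a joint would pass 70% of its speed; a pose out of reach is approached as far as the arm can. A call is refused whole if a number of a shift passes 1 or a number of a turn 1, either way. A call with a gripper value outside its range is refused whole. The fingers move at their own pace and stop on an object; the grip force is fixed at half the most. Time passes only in rows, so rows that do not move let the fingers close, or fill a call up. It gives the time, the measured TCP pose, the force, the opening and the grip force at its end, in the units of the state.
- env.state(): the state, without advancing time (a new reading comes with each control period).
- eyes.read_camera(name): name is "side" or "top" or "wrist"; returns a dict with "pixels" (420x560x3 uint8, red, green, blue), "fx", "fy", "cx", "cy" (pixels), "distortion" ([k1, k2, p1, p2, k3] as OpenCV has them; the pictures are not rectified), "extrinsics" (4x4, takes a point from world to camera coordinates). Camera axes: x right, y down, z forward; pixel columns grow to the right and rows downward; lengths in mm; the calibration is good to about 2 mm. A picture is of the moment at which its call begins. There is no depth.
- env.job_done(): hands the job in; it is judged then, once.
Trained networks look in a picture, given as the dict that the camera call returned (one of the last four; its "shot" number tells which), for a name from the list of things; names that differ only in an ending like _2 or _b are one class to them, and where a whole thing is asked for, a point or a joint stands for the part that bears it (a point fixed in the world has none). Each returns a list of dicts, best first, with "score" (0 to 1); they miss things now and then, are a little off and sometimes report something else, mostly with a low value. They report only what shows in the picture. A call takes as long as a camera call. They do not tell look-alikes from the thing itself.
- eyes.boxes_of(name, picture): "centre" ([row, column] in pixels, amid what is visible of it).
- eyes.cut_out(name, picture): "mask" (420x560 bool, what is visible of it) and "centre" ([row, column] in pixels, amid what is visible of it).
- eyes.spot_point(name, picture): "centre" ([row, column] in pixels: a listed point, or the origin of a listed thing).
The state is a dict: "t": time; "joints": joint angles; "qvel": joint speeds; "tau": joint torques, N m; "eef_pos": TCP position; "tcp_rot": TCP orientation; "ft_force": force on the tool from outside, world axes, zero at the start; "moment": the same for the moment, N m; "opening": opening from 0.0 (shut) to 1.0 (fully open); "grip_force": force on a finger pad.
Only numpy, scipy, OpenCV 4.12 (cv2) and the standard library are available. Lean on these libraries where they do the work, as an engineer would, in place of code of your own. Each camera call takes 0.05 s, during which the arm holds its last target. There are 200 camera calls.

TASK

Make up two kits in the shallow white trays. The three-compartment tray gets the beaker, the wash bottle (clear, thick, red cap) and one slim sample vial; the two-compartment tray gets the jar of septa and the other sample vial. Without tipping anything over, stand each thing flat on the floor of a compartment of its own, the vials in the narrow compartments and the rest in the wide ones, and leave the brown bottle and the roll of tape where they are.

Things in the scene. Friction and masses are not known exactly. Their poses are not given: they have to be found in the camera images.
- tray_three: Fixed white tray; three compartments in a row, 184 mm long (its y), 70 mm wide (x); rim and dividers 8 mm high, 3 mm thick; floor 3 mm up. Origin: centre of underside. Each is 64 mm wide in x: narrow one 44 mm long at y -67 mm, wide ones 64 mm long at y -10 and +57 mm. On either bench; on the right one a tall instrument stands 115 to 150 mm off its centre to +x: close the fingers along x
- tray_two: Fixed white tray; two compartments in a row, 117 mm long (its y), 70 mm wide (x); rim and dividers 8 mm high, 3 mm thick; floor 3 mm up. Origin: centre of underside. Each is 64 mm wide in x: narrow one 44 mm long at y -33.5 mm, wide one 64 mm long at y +23.5 mm. On either bench; on the right one a tall instrument stands 115 to 150 mm off its centre to +x: close the fingers along x
- beaker: small empty clear beaker, open at the top, 45 mm diameter, 59 mm tall, upright. Origin: centre of its base; z up. Rigid, about 45 g; grip it across the outside, anywhere up to its rim, 10 N is plenty. On the left or right bench.
- septa_jar: squat clear jar with a wide white lid and some flat discs inside, 46 mm diameter over the lid, 36 mm tall. Solid to the touch only as a 43 mm cylinder up to 26 mm height: grip it between 8 and 26 mm above its base. Origin: centre of its base; z up. About 35 g. On the left or right bench.
- wash_bottle: clear thick screw-cap bottle with red cap and narrow shoulder, 48 mm diameter, 100 mm tall, upright. Origin: centre of its base; z up. About 110 g; grip the body 40 to 75 mm up, 15 N is plenty. On the left or right bench.
- vial_1: slim screw-cap sample vial standing upright, 28 mm diameter, 96 mm tall, clear body with paper label, red cap; vial_1 and vial_2 are alike and may be exchanged. Origin: centre of its base; z up. Rigid, about 30 g; can be gripped anywhere on its lower 85 mm, 10 N is plenty. On the left or right bench.
- vial_2: slim screw-cap sample vial standing upright, 28 mm diameter, 96 mm tall, clear body with paper label, red cap; vial_1 and vial_2 are alike and may be exchanged. Origin: centre of its base; z up. Rigid, about 30 g; can be gripped anywhere on its lower 85 mm, 10 N is plenty. On the left or right bench.
- amber_bottle: bystander: brown bottle with black cap, 56 mm diameter, 115 mm tall, upright at the far end of the left bench's free area. Origin: centre of its base. Not part of any kit.
- tape_roll: bystander: roll of white tape lying flat, 66 mm diameter, 18 mm high, at the right edge of the work. Origin: centre of its underside. Not part of any kit.
Mind the look-alikes: they are no part of the job. What is shaped like the vial_2 but green or orange is not meant.

How it is judged:
By the outcome, as a careful person would: the job done as asked, in the order asked, and still so for the second after the job is handed in, with the robot touching nothing.
It also fails if it takes over 128 s, if anything falls off the work surface, if the arm or the gripper's body presses on something with over 40 N, if the wrist force passes 120 N, or if a joint passes its speed limit or range.

## Working session

There is one attempt and no reset: what is moved stays moved. The work goes in short steps, Python scripts to look and compute and a shell command to move; the robot and the scene stay as the last step left them, time stands still between calls to the robot, and variables do not carry over. Pictures are saved under pics/ and viewed, at most 14 in all, crops included, and the job is handed in when it is done.

```bash
mkdir -p pics; ls
python3 - <<'E'
from cell import env, eyes
import cv2
s=env.state(); print(s['t'],s['eef_pos'],s['tcp_rot'],s['opening'],env.pinch_z)
for n in ("top","side"):
    p=eyes.read_camera(n); cv2.imwrite(f"pics/{n}0.png",p["pixels"][:,:,::-1])
    print(n,p["fx"],p["distortion"],p["extrinsics"].round(3).tolist() if hasattr(p["extrinsics"],'round') else p["extrinsics"])
    for o in "tray_three tray_two beaker septa_jar wash_bottle vial_1 amber_bottle tape_roll".split():
        print(o,[("spot",[round(x) for x in d["centre"]],round(d["score"],2)) for d in eyes.spot_point(o,p)[:6]],[([round(x) for x in d["centre"]],round(d["score"],2)) for d in eyes.boxes_of(o,p)[:6]])
E
```

```text
pics
0.0 [161.06717479 603.62635978 214.09011007] [-3.14052852e+00 -8.97894586e-05  2.88077077e+00] 1.0029011861349226 -18.8
top 396.8352186368939 [0.00600583 0.         0.         0.         0.        ] [[-0.017, -1.0, 0.011, 25.368], [-0.996, 0.016, -0.089, 437.584], [0.088, -0.013, -0.996, 1454.328], [0.0, 0.0, 0.0, 1.0]]
tray_three [('spot', [192, 212], 0.81)] [([188, 214], 0.74)]
tray_two [('spot', [194, 304], 0.55), ('spot', [216, 341], 0.39)] [([197, 302], 0.79)]
beaker [('spot', [234, 364], 0.7)] [([232, 367], 0.72), ([230, 200], 0.71), ([170, 147], 0.21)]
septa_jar [('spot', [214, 340], 0.69)] [([214, 342], 0.66)]
wash_bottle [('spot', [212, 380], 0.65)] [([209, 383], 0.63)]
vial_1 [('spot', [231, 190], 0.57), ('spot', [194, 162], 0.46), ('spot', [172, 171], 0.44), ('spot', [217, 168], 0.43), ('spot', [230, 203], 0.42)] [([232, 184], 0.61), ([212, 166], 0.58), ([191, 158], 0.54)]
amber_bottle [('spot', [174, 153], 0.74)] [([173, 149], 0.5)]
tape_roll [('spot', [246, 392], 0.46)] []
side 505.39550884961733 [-0.06245382  0.          0.          0.          0.        ] [[0.476,
[... 153 characters left out ...]
), ('spot', [297, 360], 0.19)] [([178, 221], 0.63)]
tray_two [('spot', [226, 310], 0.89)] [([226, 308], 0.65)]
beaker [('spot', [300, 361], 0.83)] [([291, 366], 0.71)]
septa_jar [('spot', [262, 343], 0.76)] [([258, 342], 0.58)]
wash_bottle [('spot', [288, 393], 0.94)] [([277, 395], 0.68), ([172, 160], 0.28)]
vial_1 [('spot', [179, 161], 0.78), ('spot', [150, 191], 0.76), ('spot', [201, 160], 0.63), ('spot', [162, 170], 0.52), ('spot', [206, 184], 0.47)] [([197, 178], 0.81), ([194, 160], 0.8), ([141, 188], 0.72), ([153, 165], 0.71), ([171, 159], 0.69)]
amber_bottle [('spot', [145, 170], 0.81)] [([132, 169], 0.69)]
tape_roll [('spot', [326, 391], 0.88)] [([322, 388], 0.74), ([180, 219], 0.53)]
```

Run:
```python
import cv2
a=cv2.imread("pics/top0.png"); b=cv2.imread("pics/side0.png")
cv2.imwrite("pics/c1.png",cv2.resize(a[130:280,130:420],(800,414),interpolation=cv2.INTER_CUBIC))
cv2.imwrite("pics/c2.png",cv2.resize(b[100:350,110:430],(768,600),interpolation=cv2.INTER_CUBIC))
cv2.imwrite("pics/c3.png",cv2.resize(b[110:230,130:270],(700,600),interpolation=cv2.INTER_CUBIC))
```

```text
(no output)
```

View pics/c1.png

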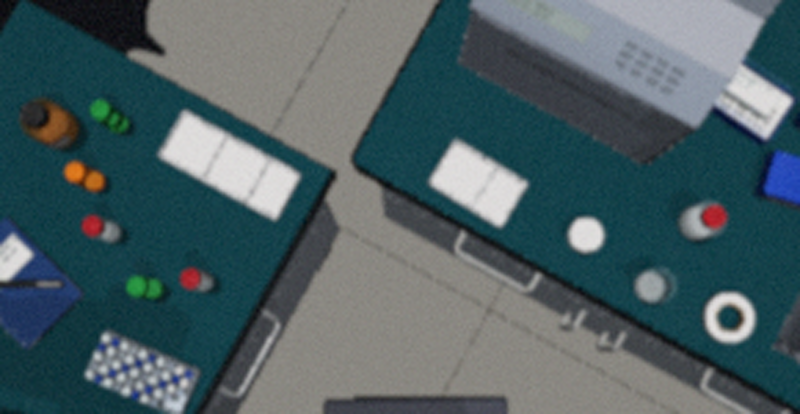

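View pics/c2.png

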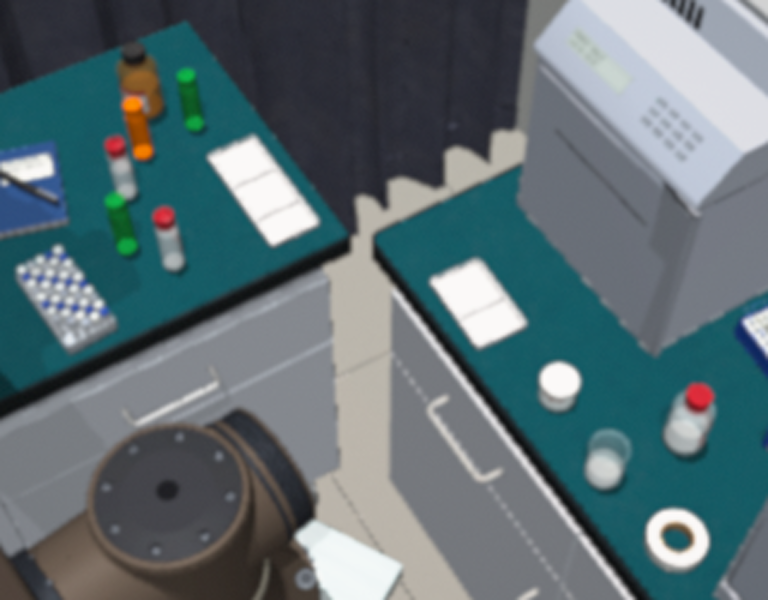

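View pics/c3.png

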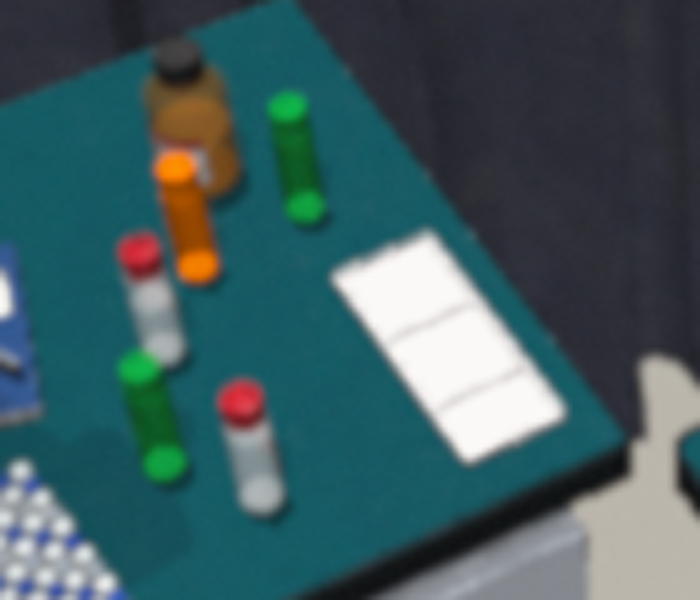

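The first picture is a crop of the top view (full-image pixels, row/column). The left bench holds tray_three at (189,214), and the right bench holds tray_two at (197,303), the white-lidded jar (214,342), wash bottle (209,385), beaker (233,366) and tape (246,394). 

**Vial candidates, side view bases (row, col):**
- Green at (150,191): look-alike.
- Orange at (162,170): look-alike.
- Red-capped with clear body at (179,161): fits.
- Green at (201,160): look-alike.
- Red-capped with clear body at (207,184): fits.

The enlarged crop confirms that the two red-capped, clear-bodied ones with labels are the vials. Tray_three's narrow compartment is the end nearest the bench corner (right end).

```bash
cat > h.py <<'E'
import numpy as np, cv2
from cell import env, eyes
from scipy.optimize import least_squares
def cam(p):
    K=np.array([[p["fx"],0,p["cx"]],[0,p["fy"],p["cy"]],[0,0,1]]); E=np.array(p["extrinsics"]); return K,np.array(p["distortion"],float),E
def proj(p,P):
    K,d,E=cam(p); return cv2.projectPoints(np.array(P,float).reshape(-1,1,3),cv2.Rodrigues(E[:3,:3])[0],E[:3,3],K,d)[0][:,0]
def back(p,uv,z):
    K,d,E=cam(p); n=cv2.undistortPoints(np.array(uv,float).reshape(-1,1,2),K,d)[:,0]
    r=np.c_[n,np.ones(len(n))]@E[:3,:3]; o=-E[:3,:3].T@E[:3,3]; return o+r*((z-o[2])/r[:,2])[:,None]
def rect(p,c,yaw,L,W,z,s=4):
    "rectified view of plane z: rows along tray y (top=+y), cols along x"
    v,u=np.mgrid[L/2:-L/2:-1/s,-W/2:W/2:1/s]; c0,s0=np.cos(yaw),np.sin(yaw)
    P=np.stack([c[0]+u*c0-v*s0,c[1]+u*s0+v*c0,np.full_like(u,z)],-1)
    m=proj(p,P).reshape(*u.shape,2).astype(np.float32); return cv2.remap(p["pixels"],m,None,cv2.INTER_CUBIC)
def cyl(p,x,y,prof):
    P=[[x+r*np.cos(a),y+r*np.sin(a),z] for z,r in prof for a in np.linspace(0,6.283,24)]
    return cv2.convexHull(proj(p,P).astype(np.float32))
def go(x,y,z,yaw=None):
    "units of tool shift (after any turn) to bring the TCP to x,y,z, and turn units"
    s=env.state(); a=s["tcp_rot"][2]; e=s["eef_pos"]; t=0
    if yaw is not None: t=-((yaw-a+np.pi/2)%np.pi-np.pi/2); a=a-t
    d=np.array([x,y,z])-e; c,q=np.cos(a),np.sin(a)
    print("turn",round(np.degrees(t)/5,2),"shift",np.round(np.array([c*d[0]+q*d[1],q*d[0]-c*d[1],-d[2]])/60,3),"j6",round(s["joints"][5],2))
def st():
    s=env.state(); print(round(s["t"],2),np.round(s["eef_pos"],1),np.round(s["tcp_rot"],3),"op",round(s["opening"],3),"gf",round(s["grip_force"],1),"j",np.round(s["joints"],2))
E
python3 - <<'E'
from h import *
ps={n:eyes.read_camera(n) for n in ("top","side")}
for o in ("tray_three","tray_two"):
    for n,p in ps.items():
        for d in eyes.cut_out(o,p)[:1]:
            c=max(cv2.findContours(d["mask"].astype(np.uint8),0,2)[0],key=cv2.contourArea)[:,0].astype(float)
            w=back(p,c,6)[:,:2]; r=cv2.minAreaRect(w.astype(np.float32)); b=cv2.boxPoints(r); print(o,n,round(d["score"],2),np.round(r[0]),np.round(r[1]),round(r[2],1))
H={"beaker":[(0,22),(59,22.5)],"septa_jar":[(0,21.5),(26,21.5),(27,23),(36,23)],"wash_bottle":[(0,24),(75,24),(100,12)],"vial_1":[(0,14),(96,14)]}
for o,pr in H.items():
    for n,p in ps.items():
        for d in eyes.cut_out(o,p)[:6]:
            m=d["mask"].astype(np.uint8)
            if m.sum()<20: continue
            ctr=np.argwhere(m).mean(0)
            def f(q):
                z=np.zeros(m.shape,np.uint8); h=cyl(p,q[0],q[1],pr); M=cv2.moments(h); 
                ys,xs=np.argwhere(m).T
                return [M["m10"]/M["m00"]-xs.mean(),M["m01"]/M["m00"]-ys.mean()]
            x0=back(p,[ctr[::-1]],pr[-1][0]/2)[0,:2]
            q=least_squares(f,x0,diff_step=1e-3).x
            print(o,n,round(d["score"],2),"px",np.round(ctr),"fit",np.round(q),"area",m.sum(),round(cv2.contourArea(cyl(p,*q,pr))))
        print("  spots",[(np.round(back(p,[d["centre"][::-1]],0)[0,:2]).tolist(),round(d["score"],2)) for d in eyes.spot_point(o,p)[:6]])
for o in("amber_bottle","tape_roll"):
    for p in ps.values(): print(o,[np.round(back(p,[d["centre"][::-1]],0)[0,:2]).tolist() for d in eyes.spot_point(o,p)[:1]])
E
```

```text
tray_three top 0.64 [449. 434.] [50. 29.] 75.0
tray_three side 0.55 [532. 258.] [192.  75.] 60.1
tray_two top 0.62 [506. -77.] [119.  77.] 55.2
tray_two side 0.63 [503. -80.] [122.  74.] 55.7
beaker top 0.58 px [233. 367.] fit [ 360. -308.] area 151 160
beaker top 0.56 px [174. 147.] fit [590. 499.] area 320 182
  spots [([362.0, -316.0], 0.49)]
beaker side 0.51 px [291. 362.] fit [ 360. -307.] area 327 367
  spots [([361.0, -311.0], 0.55)]
  spots [([439.0, -218.0], 0.55)]
septa_jar side 0.6 px [260. 342.] fit [ 431. -218.] area 268 270
  spots []
wash_bottle top 0.67 px [209. 384.] fit [ 443. -371.] area 192 209
  spots [([444.0, -374.0], 0.73)]
wash_bottle side 0.81 px [274. 397.] fit [ 447. -373.] area 510 481
  spots [([447.0, -375.0], 0.77), ([545.0, 263.0], 0.43)]
vial_1 top 0.67 px [171. 169.] fit [594. 414.] area 98 110
vial_1 top 0.65 px [193. 160.] fit [514. 444.] area 103 110
vial_1 top 0.62 px [244. 393.] fit [ 315. -397.] area 221 108
vial_1 top 0.56 px [233. 182.] fit [368. 364.] area 89 95
vial_1 top 0.51 px [231. 201.] fit [376. 296.] area 66 85
vial_1 top 0.44 px [212. 167.] fit [445. 421.] area 91 104
  spots [([590.0, 413.0], 0.64), ([443.0, 432.0], 0.62), ([517.0, 450.0], 0.6), ([376.0, 283.0], 0.5)]
vial_1 side 0.75 px [193. 160.] fit [366. 365.] area 251 241
vial_1 side 0.7 px [170. 160.] fit [443. 420.] area 184 231
vial_1 side 0.6 px [142. 189.] fit [591. 411.] area 219 215
vial_1 side 0.5 px [199. 180.] fit [374. 296.] area 194 241
  spots [([377.0, 305.0], 0.69), ([584.0, 411.0], 0.58), ([513.0, 446.0], 0.57), ([357.0, 363.0], 0.55), ([448.0, 435.0], 0.45)]
amber_bottle [[591.0, 491.0]]
amber_bottle [[596.0, 500.0]]
tape_roll [[299.0, -422.0]]
tape_roll [[317.0, -407.0]]
```

Run:
```python
from h import *
t=eyes.read_camera("top"); s=eyes.read_camera("side")
im=[]
for c,y in (((532,258),-29.9),((505,-78.5),-34.5)):
    for p in (t,s):
        v=rect(p,c,np.radians(y),220,110,6,2.5)[:,:,::-1].copy()
        g=cv2.cvtColor(v,cv2.COLOR_BGR2GRAY).astype(float)
        for mm in range(0,221,20): cv2.line(v,(0,int(mm*2.5)),(8,int(mm*2.5)),(0,255,255),1)
        h=g.shape[0]; col=g[:,100:175].mean(1); print([int(x) for x in col[::10]])
        b=(g>130); ys,xs=np.where(b); print("extent y",110-ys.min()/2.5,110-ys.max()/2.5)
        cb=g[200:350].mean(0)>150; print("x at mid",[np.where(cb)[0].min()/2.5-55,np.where(cb)[0].max()/2.5-55])
        for lo,hi in((150,200),(350,400)):
            k=np.where(g[lo:hi].mean(0)>150)[0]; print("  x",(k.min()/2.5-55,k.max()/2.5-55) if len(k) else None)
        im.append(v[:,:,:][::1,::1])
cv2.imwrite("pics/r.png",cv2.resize(np.hstack(im),(800,400)))
```

```text
[51, 49, 49, 78, 136, 187, 215, 220, 219, 218, 219, 219, 219, 217, 219, 220, 218, 220, 219, 219, 211, 193, 201, 217, 218, 219, 218, 219, 219, 219, 219, 219, 219, 219, 219, 220, 219, 207, 191, 205, 217, 220, 219, 220, 219, 219, 219, 220, 217, 199, 131, 66, 50, 53, 51]
extent y 95.2 -90.4
x at mid [np.float64(-37.0), np.float64(34.2)]
  x (np.float64(-37.0), np.float64(34.2))
  x (np.float64(-35.8), np.float64(33.8))
[70, 78, 104, 145, 188, 226, 245, 249, 249, 249, 249, 249, 249, 249, 249, 249, 249, 249, 249, 247, 239, 226, 232, 245, 249, 249, 249, 249, 249, 249, 249, 249, 249, 249, 249, 249, 246, 236, 228, 239, 248, 249, 249, 249, 249, 249, 249, 249, 246, 230, 174, 111, 79, 72, 72]
extent y 100.8 -93.19999999999999
x at mid [np.float64(-37.4), np.float64(38.599999999999994)]
  x (np.float64(-37.4), np.float64(38.2))
  x (np.float64(-37.4), np.float64(39.0))
[53, 51, 54, 51, 52, 52, 54, 55, 52, 52, 53, 47, 67, 139, 198, 217, 220, 220, 218, 219, 220, 219, 220, 219, 219, 220, 219, 220, 219, 214, 201, 206, 217, 220, 220, 219, 219, 219, 220, 219, 219, 207, 158, 85, 52, 51, 53, 52, 52, 51, 52, 53, 52, 54, 52]
extent y 58.8 -60.80000000000001
x at mid [np.float64(-38.6), np.float64(32.2)]
  x (np.float64(-39.8), np.float64(31.0))
  x (np.float64(-37.4), np.float64(33.400000000000006))
[72, 72, 72, 72, 72, 71, 71, 71, 72, 72, 72, 85, 131, 185, 226, 245, 249, 249, 249, 249, 249, 249, 249, 249, 249, 249, 249, 249, 249, 245, 234, 235, 247, 249, 249, 249, 249, 249, 249, 249, 249, 247, 218, 136, 81, 71, 72, 71, 71, 71, 71, 71, 71, 71, 71]
extent y 63.2 -62.80000000000001
x at mid [np.float64(-39.4), np.float64(37.0)]
  x (np.float64(-40.6), np.float64(35.8))
  x (np.float64(-38.2), np.float64(37.8))
```

View pics/r.png

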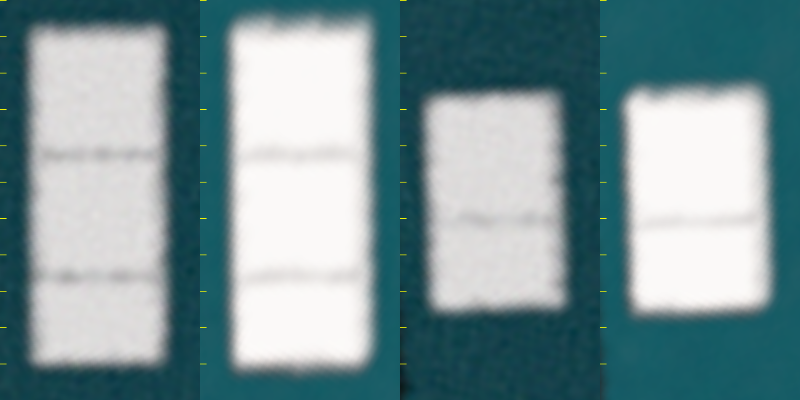

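Tray_three is at about (533,260) with yaw -30°, and tray_two is at about (502.6,-78) with yaw -33°. Both have their narrow end toward -y. I'll turn the tool to yaw 60°, so the fingers close along tray x.

```bash
R='[[[0,0,0],1,-1],[[0,0,0],1,-1],[[0,0,0],1,-1],[[0,0,0],1,-1],[[0,0,0],1,-1],[[0,0,0],1,-1],[[0,0,0],1,-1],[[0,0,0],1,-1],[[0,0,0],1,-1],[[0,0,0],1,-1]]'; 
python3 -m inch '[[[0,0,0],1,-1],[[0,0,0],1,-1],[[0,0,0],1,-1],[[0,0,0],1,-1],[[0,0,0],1,-1],[[0,0,0],1,-1],[[0,0,0],1,-1],[[0,0,0],1,-1],[[0,0,0],1,-1],[[0,0,0],1,-1]]'
python3 -m inch '[[[0,0,0],1,-1],[[0,0,0],1,-1],[[0,0,0],1,-1],[[0,0,0],1,-1],[[0,0,0],1,-1],[[0,0,0],1,-1],[[0,0,0],1,-1],[[0,0,0],1,-1],[[0,0,0],1,-1],[[0,0,0],1,-1]]'
python3 - <<'E'
from h import *
st(); go(444,420.5,160,np.radians(60))
t=eyes.read_camera("top");s=eyes.read_camera("side")
print(back(t,[[362,188]],0),back(s,[[383,247]],0))
E
```

```text
t: 4.35
eef_pos: [161.2, 603.9, 214.7]
tcp_rot: [3.141, -0.0, 2.005]
ft_force: [0.8, 0.4, -0.9]
opening: 1.001
grip_force: 0.0
t: 5.6
eef_pos: [161.2, 603.9, 214.7]
tcp_rot: [-3.142, -0.0, 1.133]
ft_force: [0.1, -0.2, 0.8]
opening: 1.002
grip_force: 0.0
5.6 [161.2 603.9 214.7] [-3.142 -0.     1.133] op 1.002 gf 0.0 j [ 1.2   0.49  1.56 -0.    1.09  1.64]
turn 0.98 shift [-0.29   5.611  0.911] j6 1.64
[[ 529.67573817 -303.13830358    0.        ]] [[ 542.24279956 -303.3864987     0.        ]]
```

```bash
python3 -m inch '[[[0,0,0],0.98,-1],[[-0.05,0.9,0],0,-1],[[-0.05,0.95,0.1],0,-1],[[-0.05,0.95,0.2],0,-1],[[-0.05,0.95,0.2],0,-1],[[-0.05,0.95,0.2],0,-1],[[-0.04,0.91,0.2],0,-1],[[0,0,0],0,-1],[[0,0,0],0,-1],[[0,0,0],0,-1]]'
python3 - <<'E'
from h import *
st(); go(444,420.5,42)
w=eyes.read_camera("wrist"); cv2.imwrite("pics/w1.png",w["pixels"][:,:,::-1])
for d in eyes.cut_out("vial_1",w)[:4]: print(d["centre"],d["score"])
for d in eyes.spot_point("vial_1",w)[:4]: print("spot",d["centre"],d["score"],back(w,[d["centre"][::-1]],0))
print(proj(w,[[444,420.5,0],[444,420.5,96]]))
E
```

```text
t: 6.95
eef_pos: [443.6, 422.1, 161.1]
tcp_rot: [3.142, -0.001, 1.052]
ft_force: [-0.4, -0.8, 0.1]
opening: 1.0
grip_force: 0.0
6.95 [443.6 422.1 161.1] [ 3.142e+00 -1.000e-03  1.052e+00] op 1.0 gf 0.0 j [0.65 0.53 1.65 0.   0.96 1.17]
turn 0.0 shift [-0.02   0.02   1.984] j6 1.17
[212.0, 280.6] 0.72
[140.7, 347.0] 0.63
[125.9, 458.2] 0.63
[289.5, 238.5] 0.61
spot [139.0, 334.7] 0.95 [[509.52548813 443.27407597   0.        ]]
spot [276.9, 243.8] 0.93 [[361.79542712 365.00847543   0.        ]]
spot [321.2, 284.3] 0.88 [[372.32884699 298.38796519   0.        ]]
spot [122.8, 428.9] 0.84 [[593.06825597 413.13364372   0.        ]]
[[285.97218512 193.47449084]
 [286.37949837 222.97981821]]
```

View pics/w1.png

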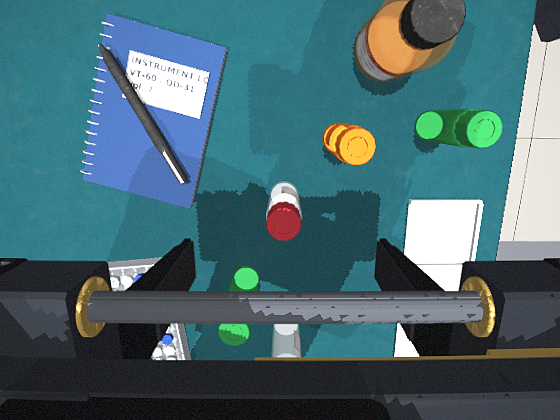

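The picture shows the target vial between the open fingers, base at (190,286) and red cap at (222,284), which matches my estimate. Descend and grip.

```bash
python3 -m inch '[[[-0.02,0.02,0.5],0,-1],[[0,0,0.6],0,-1],[[0,0,0.5],0,-1],[[0,0,0.37],0,-1],[[0,0,0],0,-1],[[0,0,0],0,1],[[0,0,0],0,1],[[0,0,0],0,1],[[0,0,0],0,1],[[0,0,0],0,1]]'
python3 -m inch '[[[0,0,0],0,1],[[0,0,0],0,1],[[0,0,0],0,1],[[0,0,-0.3],0,1],[[0,0,-0.6],0,1],[[0,0,-0.6],0,1],[[0,0,-0.6],0,1],[[0,0,-0.1],0,1],[[0,0,0],0,1],[[0,0,0],0,1]]'
python3 - <<'E'
from h import *
st(); go(499.5,202,46,np.radians(60))
w=eyes.read_camera("wrist")
for o in ("tray_three",):
    for d in eyes.spot_point(o,w)[:2]: print(o,d["score"],back(w,[d["centre"][::-1]],0))
E
```

```text
t: 8.35
eef_pos: [444.9, 419.7, 42.6]
tcp_rot: [3.142, -0.0, 1.05]
ft_force: [0.1, -0.4, -0.0]
opening: 0.534
grip_force: 0.0
t: 9.6
eef_pos: [444.5, 419.3, 173.3]
tcp_rot: [-3.141, 0.002, 1.05]
ft_force: [-0.3, -0.0, -1.3]
opening: 0.288
grip_force: 30.0
9.6 [444.5 419.3 173.3] [-3.141e+00  2.000e-03  1.050e+00] op 0.288 gf 30.0 j [0.65 0.51 1.64 0.   0.99 1.17]
turn 0.03 shift [-2.678  2.606  2.122] j6 1.17
tray_three 0.91 [[528.86511711 259.85115442   0.        ]]
```

```bash
python3 -m inch '[[[-0.5,0.5,0],0,1],[[-0.6,0.6,0],0,1],[[-0.6,0.6,0],0,1],[[-0.6,0.6,0.2],0,1],[[-0.378,0.306,0.4],0,1],[[0,0,0.4],0,1],[[0,0,0],0,1],[[0,0,0],0,1],[[0,0,0],0,1],[[0,0,0],0,1]]'
python3 - <<'E'
from h import *
st(); go(499.5,202,46)
w=eyes.read_camera("wrist"); a=w["pixels"][:,:,::-1].copy()
y=np.radians(-30)
for yy in (-92,-43.5,23.5,92):
    q=proj(w,[[533+u*np.cos(y)-yy*np.sin(y),260+u*np.sin(y)+yy*np.cos(y),8] for u in (-35,35)]).astype(int).tolist(); cv2.line(a,q[0],q[1],(0,0,255),1)
cv2.imwrite("pics/w2.png",a)
E
```

```text
t: 10.95
eef_pos: [500.7, 202.8, 115.0]
tcp_rot: [3.141, -0.001, 1.051]
ft_force: [-0.1, 0.3, -0.1]
opening: 0.286
grip_force: 30.0
10.95 [500.7 202.8 115. ] [ 3.141e+00 -1.000e-03  1.051e+00] op 0.286 gf 30.0 j [0.26 0.5  1.87 0.   0.77 0.78]
turn 0.0 shift [-0.022 -0.01   1.151] j6 0.78
```

View pics/w2.png

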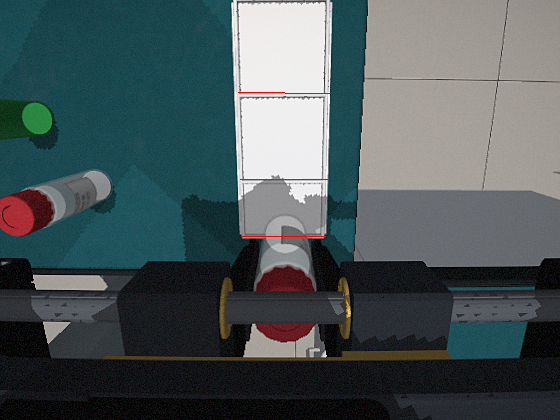

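The overlaid red lines fall on the dividers at rows 93 and 180 and on the end rim at row 237, so the tray pose is good. The held vial is over the narrow compartment. Lower and release.

```bash
python3 -m inch '[[[-0.02,-0.01,0.4],0,1],[[0,0,0.4],0,1],[[0,0,0.2],0,1],[[0,0,0.13],0,1],[[0,0,0],0,1],[[0,0,0.01],0,1],[[0,0,0],0,1],[[0,0,0],0,0.2],[[0,0,0],0,-0.2],[[0,0,0],0,-0.4]]'
python3 -m inch '[[[0,0,0],0,-0.4],[[0,0,0],0,-0.4],[[0,0,-0.3],0,-0.6],[[0,0,-0.6],0,-1],[[0,0,-0.7],0,-1],[[0,0,-0.6],0,-1],[[0,0,0],0,-1],[[0,0,0],0,-1],[[0,0,0],0,-1],[[0,0,0],0,-1]]'
python3 - <<'E'
from h import *
st(); go(433,-218,120,np.radians(57.2)); 
w=eyes.read_camera("wrist"); print([(d["centre"],d["score"]) for d in eyes.spot_point("vial_1",w)[:3]],proj(w,[[500,202,3]]))
E
```

```text
t: 12.25
eef_pos: [499.5, 201.8, 46.1]
tcp_rot: [3.142, -0.0, 1.05]
ft_force: [0.8, 0.1, -0.5]
opening: 0.546
grip_force: 0.0
t: 13.5
eef_pos: [499.2, 201.6, 177.1]
tcp_rot: [-3.14, 0.001, 1.05]
ft_force: [-0.1, 0.4, 1.2]
opening: 1.003
grip_force: 0.0
13.5 [499.2 201.6 177.1] [-3.14e+00  1.00e-03  1.05e+00] op 1.003 gf 0.0 j [0.26 0.41 1.81 0.   0.92 0.78]
turn 0.59 shift [-6.477  2.861  0.952] j6 0.78
[([191.3, 281.7], 0.93), ([116.2, 82.5], 0.59)] [[285.51333474 188.56216524]]
```

Vial 1 is standing in the narrow compartment. Next is the jar.

```bash
python3 -m inch '[[[0,0,0],0.59,-1],[[-0.8,0.35,0],0,-1],[[-0.8,0.36,0],0,-1],[[-0.8,0.36,0],0,-1],[[-0.8,0.36,0.1],0,-1],[[-0.8,0.36,0.2],0,-1],[[-0.8,0.36,0.2],0,-1],[[-0.8,0.36,0.2],0,-1],[[-0.877,0.351,0.252],0,-1],[[0,0,0],0,-1]]'
python3 -m inch '[[[0,0,0],0,-1],[[0,0,0],0,-1],[[0,0,0],0,-1],[[0,0,0],0,-1],[[0,0,0],0,-1],[[0,0,0],0,-1],[[0,0,0],0,-1],[[0,0,0],0,-1],[[0,0,0],0,-1],[[0,0,0],0,-1]]' | head -3
python3 - <<'E'
from h import *
st(); go(433,-218,7)
w=eyes.read_camera("wrist"); a=w["pixels"][:,:,::-1].copy()
for d in eyes.spot_point("septa_jar",w)[:2]: print("spot",d["centre"],d["score"],back(w,[d["centre"][::-1]],0))
for d in eyes.cut_out("septa_jar",w)[:1]:
    m=d["mask"]; ys,xs=np.where(m); print(ys.min(),ys.max(),xs.min(),xs.max(),"top ctr if lid",back(w,[[xs.mean(),ys.mean()]],30))
cv2.polylines(a,[cyl(w,433,-218,[(36,23)]).astype(int)],1,(0,0,255));cv2.imwrite("pics/w3.png",a)
E
```

```text
t: 14.85
eef_pos: [432.3, -220.8, 119.7]
tcp_rot: [-3.14, 0.0, 0.994]
ft_force: [0.3, -0.2, 0.2]
opening: 0.999
grip_force: 0.0
t: 16.1
eef_pos: [433.2, -217.9, 120.9]
tcp_rot: [-3.141, -0.0, 0.998]
16.1 [ 433.2 -217.9  120.9] [-3.141 -0.     0.998] op 1.006 gf 0.0 j [-0.6   0.43  2.    0.    0.72 -0.03]
turn 0.0 shift [-0.003 -0.003  1.898] j6 -0.03
spot [210.4, 278.2] 0.85 [[ 424.52732024 -220.99502518    0.        ]]
185 248 248 307 top ctr if lid [[ 426.27964619 -218.77142311   30.        ]]
```

View pics/w3.png

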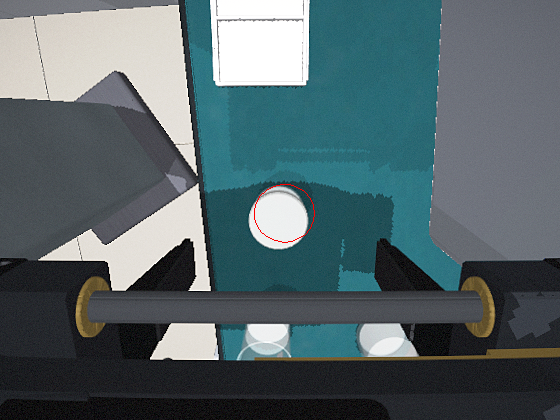

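The jar's lid is at (218,278), about 5 mm left of and 4 mm below my predicted circle. I'll correct to (426.4,-218.5), then descend and grip.

```bash
python3 -m inch '[[[-0.067,-0.09,0.4],0,-1],[[0,0,0.5],0,-1],[[0,0,0.5],0,-1],[[0,0,0.4],0,-1],[[0,0,0.1],0,-1],[[0,0,0],0,1],[[0,0,0],0,1],[[0,0,0],0,1],[[0,0,0],0,1],[[0,0,0],0,1]]'
python3 -m inch '[[[0,0,0],0,1],[[0,0,0],0,1],[[0,0,-0.2],0,1],[[0,0,-0.5],0,1],[[0,0,-0.5],0,1],[[0,0,0],0,1],[[0,0,0],0,1],[[0,0,0],0,1],[[0,0,0],0,1],[[0,0,0],0,1]]'
python3 - <<'E'
from h import *
st(); go(515.3,-58.3,40,np.radians(57.2))
w=eyes.read_camera("wrist"); cv2.imwrite("pics/w4.png",w["pixels"][:,:,::-1])
E
```

```text
t: 17.5
eef_pos: [426.6, -218.4, 7.1]
tcp_rot: [3.141, -0.0, 0.998]
ft_force: [-0.7, 0.0, 0.8]
opening: 0.525
grip_force: 0.0
t: 18.75
eef_pos: [426.4, -218.3, 78.5]
tcp_rot: [-3.141, -0.0, 0.998]
ft_force: [-1.0, -0.4, -0.9]
opening: 0.442
grip_force: 30.0
18.75 [ 426.4 -218.3   78.5] [-3.141 -0.     0.998] op 0.442 gf 30.0 j [-0.61  0.49  2.05  0.    0.6  -0.04]
turn 0.0 shift [ 3.044 -0.199  0.641] j6 -0.04
```

```bash
python3 -m inch '[[[0.5,-0.03,0],0,1],[[0.7,-0.05,0],0,1],[[0.7,-0.05,0],0,1],[[0.7,-0.05,0.1],0,1],[[0.444,-0.02,0.2],0,1],[[0,0,0.14],0,1],[[0,0,0],0,1],[[0,0,0],0,1],[[0,0,0],0,1],[[0,0,0],0,1]]'
python3 - <<'E'
from h import *
st(); go(515.3,-58.3,10.5)
w=eyes.read_camera("wrist"); a=w["pixels"][:,:,::-1].copy()
y=np.radians(-32.8)
for yy in (-58.5,-10,58.5):
    q=proj(w,[[502.6+u*np.cos(y)-yy*np.sin(y),-78.1+u*np.sin(y)+yy*np.cos(y),8] for u in (-35,35)]).astype(int).tolist(); cv2.line(a,q[0],q[1],(0,0,255),1)
cv2.imwrite("pics/w4.png",a)
E
```

```text
t: 20.05
eef_pos: [515.4, -58.8, 52.8]
tcp_rot: [3.141, -0.0, 0.998]
ft_force: [-0.3, -0.8, -0.7]
opening: 0.448
grip_force: 30.0
20.05 [515.4 -58.8  52.8] [ 3.141 -0.     0.998] op 0.448 gf 30.0 j [-0.24  0.58  1.97  0.    0.6   0.33]
turn 0.0 shift [ 0.006 -0.005  0.704] j6 0.33
```

View pics/w4.png

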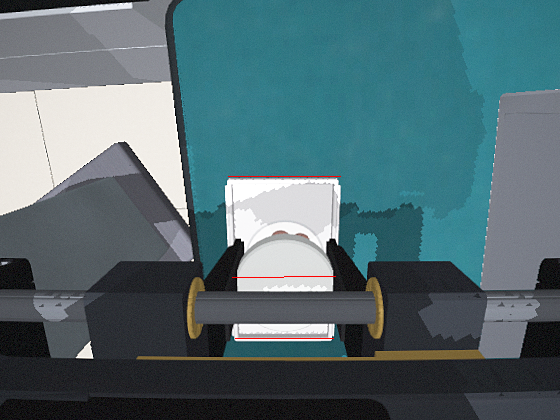

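The predicted rims fall on the tray edges at rows 178 and 338, and the jar is centred between its sides. Lower and release.

```bash
python3 -m inch '[[[0.006,-0.005,0.3],0,1],[[0,0,0.25],0,1],[[0,0,0.1],0,1],[[0,0,0.055],0,1],[[0,0,0],0,1],[[0,0,0],0,1],[[0,0,0],0,-0.1],[[0,0,0],0,-0.3],[[0,0,0],0,-0.3],[[0,0,0],0,-0.3]]'
python3 -m inch '[[[0,0,-0.2],0,-0.3],[[0,0,-0.6],0,-0.6],[[0,0,-0.7],0,-1],[[0,0,-0.4],0,-1],[[0,0,0],0,-1],[[0,0,0],0,-1],[[0,0,0],0,-1],[[0,0,0],0,-1],[[0,0,0],0,-1],[[0,0,0],0,-1]]'
python3 - <<'E'
from h import *
st(); go(360,-308,150,np.radians(60))
w=eyes.read_camera("wrist"); print([(d["centre"],d["score"]) for d in eyes.cut_out("septa_jar",w)[:1]],proj(w,[[515.3,-58.3,3],[515.3,-58.3,39]]))
E
```

```text
t: 21.35
eef_pos: [515.3, -57.9, 10.2]
tcp_rot: [-3.142, -0.0, 0.998]
ft_force: [-0.2, -0.1, 0.8]
opening: 0.646
grip_force: 0.0
t: 22.6
eef_pos: [515.3, -57.9, 124.0]
tcp_rot: [-3.141, 0.0, 0.998]
ft_force: [-0.0, -0.0, 0.3]
opening: 1.002
grip_force: 0.0
22.6 [515.3 -57.9 124. ] [-3.141  0.     0.998] op 1.002 gf 0.0 j [-0.24  0.46  1.92  0.    0.77  0.33]
turn -0.56 shift [-4.904 -0.157 -0.433] j6 0.33
[([212.7, 283.6], 0.56)] [[285.08234859 202.57734304]
 [285.08974521 214.06612142]]
```

Jar placed. Next is the beaker.

```bash
python3 -m inch '[[[0,0,0],-0.56,-1],[[-0.7,-0.02,-0.1],0,-1],[[-0.85,-0.03,-0.1],0,-1],[[-0.85,-0.03,-0.1],0,-1],[[-0.85,-0.03,-0.1],0,-1],[[-0.85,-0.03,0],0,-1],[[-0.804,-0.017,0],0,-1],[[0,0,0],0,-1],[[0,0,0],0,-1],[[0,0,0],0,-1]]'
python3 - <<'E'
from h import *
st(); go(360,-308,26)
w=eyes.read_camera("wrist"); a=w["pixels"][:,:,::-1].copy()
for d in eyes.spot_point("beaker",w)[:2]: print("spot",d["centre"],d["score"],back(w,[d["centre"][::-1]],0))
for d in eyes.spot_point("wash_bottle",w)[:2]: print("wb spot",d["centre"],d["score"],back(w,[d["centre"][::-1]],0))
for z,r in((0,22.5),(59,22.5)): cv2.polylines(a,[cyl(w,360,-308,[(z,r)]).astype(int)],1,(0,0,255))
cv2.imwrite("pics/w5.png",a)
E
```

```text
t: 23.95
eef_pos: [360.6, -307.1, 148.2]
tcp_rot: [-3.141, -0.0, 1.049]
ft_force: [0.3, -0.2, -0.2]
opening: 1.003
grip_force: 0.0
23.95 [ 360.6 -307.1  148.2] [-3.141 -0.     1.049] op 1.003 gf 0.0 j [-0.85  0.37  2.    0.    0.78 -0.32]
turn 0.0 shift [-1.700e-02 -1.000e-03  2.036e+00] j6 -0.32
spot [199.0, 281.5] 0.94 [[ 356.0440705  -308.76920893    0.        ]]
wb spot [212.5, 396.6] 0.92 [[ 444.53926478 -374.90370956    0.        ]]
wb spot [200.1, 277.8] 0.23 [[ 352.49404163 -307.95395511    0.        ]]
```

View pics/w5.png

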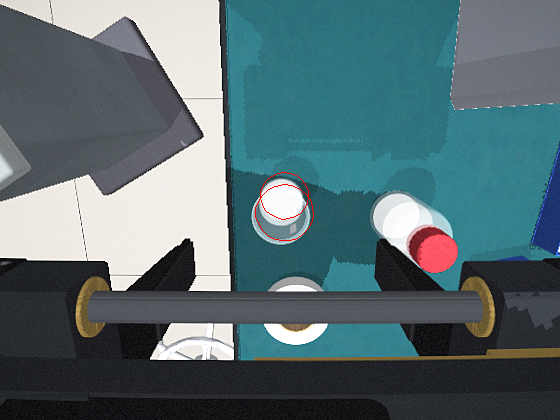

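The beaker's base is at (200,281) and its rim at (212,282), within 3 mm of prediction. The wash bottle is at (212,397), clear of the right finger. Grip the beaker.

```bash
python3 -m inch '[[[-0.045,-0.033,0.5],0,-1],[[0,0,0.6],0,-1],[[0,0,0.5],0,-1],[[0,0,0.34],0,-1],[[0,0,0.1],0,-1],[[0,0,0],0,1],[[0,0,0],0,1],[[0,0,0],0,1],[[0,0,0],0,1],[[0,0,0],0,1]]'
python3 -m inch '[[[0,0,0],0,1],[[0,0,0],0,1],[[0,0,-0.3],0,1],[[0,0,-0.7],0,1],[[0,0,-0.8],0,1],[[0,0,-0.7],0,1],[[0,0,0],0,1],[[0,0,0],0,1],[[0,0,0],0,1],[[0,0,0],0,1]]'
python3 - <<'E'
from h import *
st(); go(561.5,309.4,150,np.radians(60))
E
```

```text
t: 25.35
eef_pos: [357.1, -309.4, 26.0]
tcp_rot: [3.141, 0.0, 1.047]
ft_force: [-0.8, 0.0, -0.3]
opening: 0.526
grip_force: 0.0
t: 26.6
eef_pos: [356.8, -309.2, 174.9]
tcp_rot: [-3.14, -0.001, 1.047]
ft_force: [0.7, 0.7, 0.3]
opening: 0.461
grip_force: 30.0
26.6 [ 356.8 -309.2  174.9] [-3.140e+00 -1.000e-03  1.047e+00] op 0.461 gf 30.0 j [-0.85  0.33  1.97  0.    0.85 -0.33]
turn 0.0 shift [10.634 -2.2    0.414] j6 -0.33
```

```bash
python3 -m inch '[[[0.5,-0.1,0],0,1],[[0.8,-0.17,0],0,1],[[0.9,-0.18,0],0,1],[[0.9,-0.18,0],0,1],[[0.9,-0.18,0],0,1],[[0.9,-0.18,0],0,1],[[0.9,-0.18,0],0,1],[[0.9,-0.18,0],0,1],[[0.9,-0.19,0],0,1],[[0.9,-0.19,0],0,1]]' >/dev/null
python3 -m inch '[[[0.8,-0.18,0],0,1],[[0.8,-0.18,0.1],0,1],[[0.534,-0.11,0.3],0,1],[[0,0,0.5],0,1],[[0,0,0.5],0,1],[[0,0,0],0,1],[[0,0,0],0,1],[[0,0,0],0,1],[[0,0,0],0,1],[[0,0,0],0,1]]'
python3 - <<'E'
from h import *
st(); go(561.5,309.4,29.5,np.radians(60))
E
```

```text
t: 29.1
eef_pos: [561.8, 309.3, 92.4]
tcp_rot: [3.141, -0.001, 1.047]
ft_force: [-0.8, 0.5, -0.4]
opening: 0.465
grip_force: 30.0
29.1 [561.8 309.3  92.4] [ 3.141e+00 -1.000e-03  1.047e+00] op 0.465 gf 30.0 j [0.4  0.65 1.63 0.   0.86 0.92]
turn 0.0 shift [-1.000e-03 -6.000e-03  1.048e+00] j6 0.92
```

```bash
python3 -m inch '[[[0,-0.006,0.4],0,1],[[0,0,0.4],0,1],[[0,0,0.15],0,1],[[0,0,0.1],0,1],[[0,0,0],0,1],[[0,0,0],0,1],[[0,0,0],0,-0.1],[[0,0,0],0,-0.3],[[0,0,0],0,-0.3],[[0,0,0],0,-0.3]]'
python3 -m inch '[[[0,0,-0.2],0,-0.3],[[0,0,-0.6],0,-0.6],[[0,0,-0.7],0,-1],[[0,0,-0.7],0,-1],[[0,0,-0.3],0,-1],[[0,0,0],0,-1],[[0,0,0],0,-1],[[0,0,0],0,-1],[[0,0,0],0,-1],[[0,0,0],0,-1]]'
python3 - <<'E'
from h import *
st(); go(374.5,296.5,160,np.radians(60))
w=eyes.read_camera("wrist"); print([(d["centre"],d["score"],back(w,[d["centre"][::-1]],3)) for d in eyes.spot_point("beaker",w)[:1]])
E
```

```text
t: 30.35
eef_pos: [561.4, 309.4, 28.9]
tcp_rot: [3.142, -0.0, 1.047]
ft_force: [-0.5, 0.2, -0.2]
opening: 0.641
grip_force: 0.0
t: 31.6
eef_pos: [561.3, 309.4, 178.4]
tcp_rot: [-3.141, 0.0, 1.047]
ft_force: [0.5, -0.2, -0.2]
opening: 0.996
grip_force: 0.0
31.6 [561.3 309.4 178.4] [-3.141  0.     1.047] op 0.996 gf 0.0 j [0.4  0.55 1.56 0.   1.04 0.92]
turn 0.0 shift [-1.743 -2.588  0.306] j6 0.92
[([187.6, 281.3], 0.65, array([[558.91601437, 312.51262664,   3.        ]]))]
```

Beaker placed. Next is vial B at (375,296).

```bash
python3 -m inch '[[[-0.4,-0.6,0],0,-1],[[-0.45,-0.65,0],0,-1],[[-0.45,-0.65,0.1],0,-1],[[-0.443,-0.688,0.2],0,-1],[[0,0,0],0,-1],[[0,0,0],0,-1],[[0,0,0],0,-1],[[0,0,0],0,-1],[[0,0,0],0,-1],[[0,0,0],0,-1]]'
python3 - <<'E'
from h import *
st(); go(374.5,296.5,42.5)
w=eyes.read_camera("wrist"); a=w["pixels"][:,:,::-1].copy()
for d in eyes.spot_point("vial_1",w)[:3]: print("spot",d["centre"],d["score"],back(w,[d["centre"][::-1]],0))
for z in(0,96): cv2.polylines(a,[cyl(w,374.5,296.5,[(z,14)]).astype(int)],1,(255,0,0))
cv2.imwrite("pics/w6.png",a)
E
```

```text
t: 32.95
eef_pos: [374.7, 296.4, 160.8]
tcp_rot: [-3.142, -0.0, 1.047]
ft_force: [-0.3, 0.2, 0.6]
opening: 1.002
grip_force: 0.0
32.95 [374.7 296.4 160.8] [-3.142 -0.     1.047] op 1.002 gf 0.0 j [0.53 0.36 1.97 0.   0.81 1.05]
turn 0.0 shift [-1.000e-03 -4.000e-03  1.971e+00] j6 1.05
spot [214.2, 440.1] 0.97 [[497.55499501 199.83584724   0.        ]]
spot [196.5, 281.4] 0.9 [[369.73478003 294.42047853   0.        ]]
spot [138.4, 241.1] 0.84 [[365.10627778 361.52259672   0.        ]]
```

View pics/w6.png

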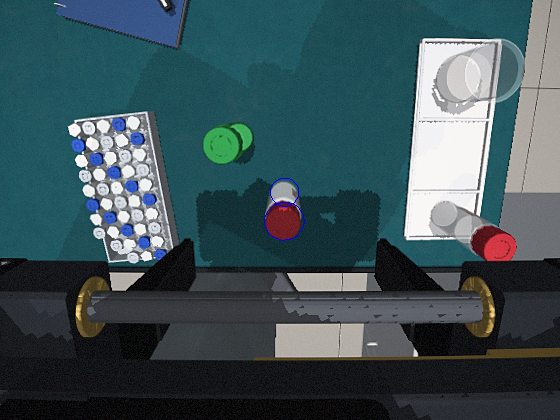

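The vial is dead on the prediction (base (193,284), cap (221,284)). The beaker stands in the far compartment, base at (80,460), and vial 1 is in the narrow one, base at (215,445). Grip vial B.

```bash
python3 -m inch '[[[-0.02,-0.01,0.5],0,-1],[[0,0,0.6],0,-1],[[0,0,0.5],0,-1],[[0,0,0.37],0,-1],[[0,0,0],0,-1],[[0,0,0],0,1],[[0,0,0],0,1],[[0,0,0],0,1],[[0,0,0],0,1],[[0,0,0],0,1]]'
python3 -m inch '[[[0,0,0],0,1],[[0,0,0],0,1],[[0,0,0],0,1],[[0,0,-0.3],0,1],[[0,0,-0.6],0,1],[[0,0,-0.7],0,1],[[0,0,-0.6],0,1],[[0,0,0],0,1],[[0,0,0],0,1],[[0,0,0],0,1]]'
python3 - <<'E'
from h import *
st(); go(484.4,-106.3,110,np.radians(57.2))
E
```

```text
t: 34.3
eef_pos: [373.5, 295.7, 42.8]
tcp_rot: [3.141, -0.0, 1.047]
ft_force: [0.3, -0.1, -0.3]
opening: 0.529
grip_force: 0.0
t: 35.55
eef_pos: [373.0, 295.4, 173.5]
tcp_rot: [-3.141, 0.002, 1.047]
ft_force: [0.9, 0.0, -0.6]
opening: 0.286
grip_force: 30.0
35.55 [373.  295.4 173.5] [-3.141e+00  2.000e-03  1.047e+00] op 0.286 gf 30.0 j [0.53 0.34 1.96 0.   0.85 1.05]
turn 0.56 shift [-4.623  5.187  1.058] j6 1.05
```

```bash
python3 -m inch '[[[0,0,0],0.56,1],[[-0.4,0.45,0],0,1],[[-0.58,0.65,0],0,1],[[-0.6,0.67,0],0,1],[[-0.6,0.67,0],0,1],[[-0.6,0.67,0],0,1],[[-0.6,0.67,0],0,1],[[-0.6,0.67,0],0,1],[[-0.643,0.737,0],0,1],[[0,0,0],0,1]]' >/dev/null
python3 -m inch '[[[0,0,0.4],0,1],[[0,0,0.5],0,1],[[0,0,0.158],0,1],[[0,0,0],0,1],[[0,0,0],0,1],[[0,0,0],0,1],[[0,0,0],0,1],[[0,0,0],0,1],[[0,0,0],0,1],[[0,0,0],0,1]]'
python3 - <<'E'
from h import *
st(); go(484.4,-106.3,46.2,np.radians(57.2))
E
```

```text
t: 38.05
eef_pos: [484.9, -106.0, 111.1]
tcp_rot: [3.142, -0.0, 0.998]
ft_force: [-0.8, -0.0, 0.1]
opening: 0.287
grip_force: 30.0
38.05 [ 484.9 -106.   111.1] [ 3.142 -0.     0.998] op 0.287 gf 30.0 j [-0.35  0.46  1.98  0.    0.71  0.22]
turn 0.0 shift [-0.008 -0.004  1.082] j6 0.22
```

```bash
python3 -m inch '[[[-0.008,-0.004,0.4],0,1],[[0,0,0.4],0,1],[[0,0,0.18],0,1],[[0,0,0.1],0,1],[[0,0,0],0,1],[[0,0,0],0,1],[[0,0,0],0,0.2],[[0,0,0],0,-0.2],[[0,0,0],0,-0.4],[[0,0,0],0,-0.4]]'
python3 -m inch '[[[0,0,-0.2],0,-0.4],[[0,0,-0.5],0,-0.6],[[0,0,-0.7],0,-1],[[0,0,-0.7],0,-1],[[0,0,-0.3],0,-1],[[0,0,0],0,-1],[[0,0,0],0,-1],[[0,0,0],0,-1],[[0,0,0],0,-1],[[0,0,0],0,-1]]'
python3 - <<'E'
from h import *
st(); go(445,-372.5,190,np.radians(60))
w=eyes.read_camera("wrist"); print([(d["centre"],d["score"],back(w,[d["centre"][::-1]],3)) for d in eyes.spot_point("vial_1",w)[:1]])
E
```

```text
t: 39.3
eef_pos: [484.4, -106.3, 46.3]
tcp_rot: [3.142, -0.0, 0.998]
ft_force: [-0.1, 0.6, -0.1]
opening: 0.653
grip_force: 0.0
t: 40.55
eef_pos: [484.3, -106.3, 189.9]
tcp_rot: [-3.141, 0.0, 0.998]
ft_force: [0.6, -0.1, 0.9]
opening: 1.002
grip_force: 0.0
40.55 [ 484.3 -106.3  189.9] [-3.141  0.     0.998] op 1.002 gf 0.0 j [-0.35  0.34  1.9   0.    0.9   0.22]
turn -0.56 shift [-4.170e+00  1.651e+00 -1.000e-03] j6 0.22
[([190.5, 282.4], 0.6, array([[ 479.99938878, -108.10513169,    3.        ]]))]
```

Next is the wash bottle. I'll yaw to 95° to keep the gripper body off the instrument corner.

```bash
python3 -m inch '[[[-0.6,0,0],0,-1],[[-0.8,0,0],0,-1],[[-0.9,0,0],0,-1],[[-0.9,0,0],0,-1],[[-0.9,0,0],0,-1],[[0,0,0],-1,-1],[[0,0,0],-1,-1],[[0,0,0],-1,-1],[[0,0,0],-1,-1],[[0,0,0],-1,-1]]' > /dev/null
python3 -m inch '[[[0,0,0],-1,-1],[[0,0,0],-0.5,-1],[[0,0,0],0,-1],[[0,0,0],0,-1],[[0,0,0],0,-1],[[0,0,0],0,-1],[[0,0,0],0,-1],[[0,0,0],0,-1],[[0,0,0],0,-1],[[0,0,0],0,-1]]' >/dev/null
python3 - <<'E'
from h import *
st(); go(445,-372.5,170)
E
```

```text
43.15 [ 351.1 -313.1  190.3] [ 3.142 -0.     1.566] op 0.999 gf 0.0 j [-0.87  0.3   1.95  0.    0.88 -0.86]
turn 0.0 shift [-0.982  1.569  0.338] j6 -0.86
```

```bash
python3 -m inch '[[[-0.4,0.6,0],0,-1],[[-0.4,0.6,0.1],0,-1],[[-0.182,0.369,0.1],0,-1],[[0,0,0.138],0,-1],[[0,0,0],0,-1],[[0,0,0],0,-1],[[0,0,0],0,-1],[[0,0,0],0,-1],[[0,0,0],0,-1],[[0,0,0],0,-1]]' >/dev/null
python3 - <<'E'
from h import *
st(); go(445,-372.5,46)
w=eyes.read_camera("wrist"); a=w["pixels"][:,:,::-1].copy()
for d in eyes.spot_point("wash_bottle",w)[:1]: print("spot",d["centre"],d["score"],back(w,[d["centre"][::-1]],0))
for z,r in((0,24),(75,24),(100,14)): cv2.polylines(a,[cyl(w,445,-372.5,[(z,r)]).astype(int)],1,(255,0,0))
cv2.imwrite("pics/w7.png",a)
E
```

```text
44.4 [ 445.  -372.5  170. ] [ 3.142 -0.     1.566] op 0.998 gf 0.0 j [-0.81  0.48  1.72  0.    0.94 -0.81]
turn 0.0 shift [-1.000e-03  1.000e-03  2.067e+00] j6 -0.81
spot [192.6, 280.7] 0.87 [[ 440.71599965 -374.7602085     0.        ]]
```

View pics/w7.png

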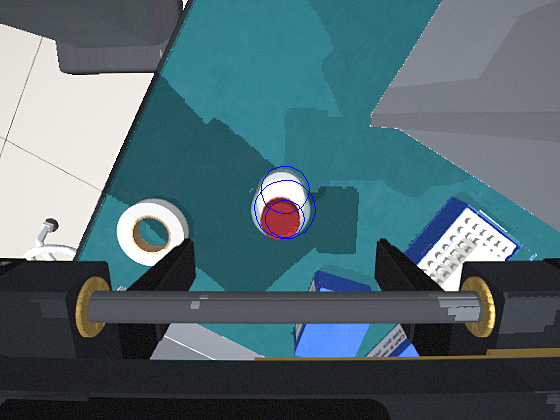

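The bottle is at base (193,281), about 3 mm left of prediction. The blue box below it shows a side face of only about 20 px (roughly 40 mm tall), well under the gripper body at 124 mm, and the instrument is clear. Grip.

```bash
python3 -m inch '[[[-0.03,-0.045,0.5],0,-1],[[0,0,0.6],0,-1],[[0,0,0.5],0,-1],[[0,0,0.367],0,-1],[[0,0,0.1],0,-1],[[0,0,0],0,1],[[0,0,0],0,1],[[0,0,0],0,1],[[0,0,0],0,1],[[0,0,0],0,1]]'
python3 -m inch '[[[0,0,0],0,1],[[0,0,0],0,1],[[0,0,-0.3],0,1],[[0,0,-0.7],0,1],[[0,0,-0.8],0,1],[[0,0,-0.7],0,1],[[0,0,0],0,1],[[0,0,0],0,1],[[0,0,0],0,1],[[0,0,0],0,1]]'
python3 - <<'E'
from h import *
st(); go(375,-309,190)
E
```

```text
t: 45.75
eef_pos: [442.3, -374.3, 46.2]
tcp_rot: [3.141, 0.0, 1.566]
ft_force: [-0.5, 0.4, -0.1]
opening: 0.533
grip_force: 0.0
t: 47.0
eef_pos: [442.1, -374.1, 195.1]
tcp_rot: [-3.14, -0.001, 1.566]
ft_force: [-0.5, -0.8, -1.0]
opening: 0.501
grip_force: 30.0
47.0 [ 442.1 -374.1  195.1] [-3.140e+00 -1.000e-03  1.566e+00] op 0.501 gf 30.0 j [-0.82  0.45  1.7   0.    1.   -0.81]
turn 0.0 shift [ 1.079 -1.123  0.085] j6 -0.81
```

```bash
python3 -m inch '[[[0.3,-0.5,0],0,1],[[0.4,-0.4,0],0,1],[[0.379,-0.223,0],0,1],[[0,0,0],1,1],[[0,0,0],1,1],[[0,0,0],1,1],[[0,0,0],1,1],[[0,0,0],1,1],[[0,0,0],0.95,1],[[0,0,0],0,1]]'
python3 - <<'E'
from h import *
st(); go(528,251.3,130,np.radians(60))
E
```

```text
t: 48.25
eef_pos: [375.2, -309.1, 195.6]
tcp_rot: [-3.141, -0.0, 1.047]
ft_force: [-0.1, 0.1, -0.9]
opening: 0.506
grip_force: 30.0
48.25 [ 375.2 -309.1  195.6] [-3.141 -0.     1.047] op 0.506 gf 30.0 j [-0.83  0.32  1.91  0.    0.91 -0.3 ]
turn -0.0 shift [ 9.363 -2.464  1.094] j6 -0.3
```

```bash
python3 -m inch '[[[0.5,-0.13,0],0,1],[[0.7,-0.18,0],0,1],[[0.8,-0.21,0],0,1],[[0.8,-0.21,0],0,1],[[0.8,-0.21,0],0,1],[[0.8,-0.21,0],0,1],[[0.8,-0.21,0],0,1],[[0.8,-0.21,0],0,1],[[0.8,-0.21,0],0,1],[[0.8,-0.21,0],0,1]]' >/dev/null
python3 -m inch '[[[0.8,-0.22,0],0,1],[[0.6,-0.22,0],0,1],[[0.363,-0.234,0.2],0,1],[[0,0,0.4],0,1],[[0,0,0.494],0,1],[[0,0,0],0,1],[[0,0,0],0,1],[[0,0,0],0,1],[[0,0,0],0,1],[[0,0,0],0,1]]'
python3 - <<'E'
from h import *
st(); go(528,251.3,49.6,np.radians(60))
E
```

```text
t: 50.75
eef_pos: [518.2, 257.2, 130.8]
tcp_rot: [3.141, -0.001, 1.047]
ft_force: [-0.2, 0.2, -1.5]
opening: 0.501
grip_force: 30.0
50.75 [518.2 257.2 130.8] [ 3.141e+00 -1.000e-03  1.047e+00] op 0.501 gf 30.0 j [0.35 0.52 1.76 0.   0.85 0.87]
turn -0.01 shift [-0.003  0.19   1.354] j6 0.87
```

```bash
python3 -m inch '[[[0,0.19,0],0,1],[[0,0,0],0,1],[[0,0,0.4],0,1],[[0,0,0.4],0,1],[[0,0,0.3],0,1],[[0,0,0.15],0,1],[[0,0,0.1],0,1],[[0,0,0],0,1],[[0,0,0],0,1],[[0,0,0],0,1]]'
python3 -m inch '[[[0,0,0],0,-0.1],[[0,0,0],0,-0.3],[[0,0,0],0,-0.3],[[0,0,0],0,-0.3],[[0,0,-0.2],0,-0.3],[[0,0,-0.6],0,-0.6],[[0,0,-0.7],0,-1],[[0,0,-0.7],0,-1],[[0,0,-0.6],0,-1],[[0,0,0],0,-1]]'
python3 -m inch '[[[-0.8,-0.8,0],0,-1],[[-0.8,-0.8,-0.3],0,-1],[[0,0,0],0,-1],[[0,0,0],0,-1],[[0,0,0],0,-1],[[0,0,0],0,-1],[[0,0,0],0,-1],[[0,0,0],0,-1],[[0,0,0],0,-1],[[0,0,0],0,-1]]'
python3 - <<'E'
from h import *
s=eyes.read_camera("side"); b=s["pixels"][:,:,::-1]; w=eyes.read_camera("wrist")["pixels"][:,:,::-1]
v=cv2.resize(b[110:260,130:350],(800,545),interpolation=cv2.INTER_CUBIC); cv2.imwrite("pics/f1.png",v); cv2.imwrite("pics/f2.png",w)
E
```

```text
t: 52.0
eef_pos: [528.2, 251.5, 49.7]
tcp_rot: [3.141, -0.001, 1.046]
ft_force: [0.2, 1.1, -1.0]
opening: 0.5
grip_force: 30.0
t: 53.25
eef_pos: [528.8, 251.8, 220.9]
tcp_rot: [3.138, -0.004, 1.047]
ft_force: [-0.5, -0.4, -0.3]
opening: 0.997
grip_force: 0.0
t: 54.5
eef_pos: [409.2, 219.7, 233.4]
tcp_rot: [3.142, -0.0, 1.046]
ft_force: [-0.0, 0.9, 0.2]
opening: 0.998
grip_force: 0.0
```

View pics/f1.png

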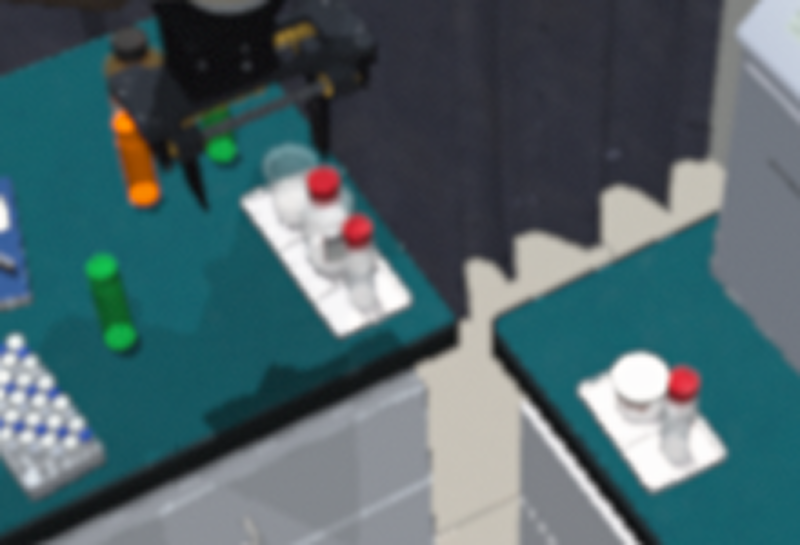

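View pics/f2.png

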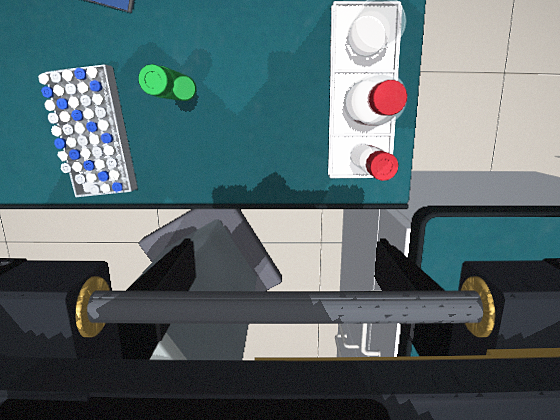

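The side view shows everything upright. In tray_three the beaker is at (205,290), the wash bottle at (250,330) and a vial at (300,365); in tray_two the jar is at (400,640) and a vial at (445,680). The wrist view confirms that each tray_three item sits inside its own compartment: bases at (35,370), (100,370) and (162,365), dividers at rows 70 and 136.

```bash
python3 -c "
from cell import env
print(env.job_done())"
```

```text
the job is handed in; nothing more can be done
None
```

I handed the job in with both kits made up: the beaker, wash bottle and one vial are in tray_three, and the septa jar and the other vial are in tray_two. All five are upright in their own compartments in the final pictures; I never reached for the brown bottle or the tape, and the clock read about 55 s of the 128 s allowed.

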